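# Pack the sealed vessels into the bench carrier

### The job

Pack the carrier for transport, each vessel standing upright on the floor of its own bay: the capped white bottle in the large bay, the brown bottle in the middle-sized bay, and the two wide tubes from the rack in the two small bays, one in each. Leave the slim tubes in the rack and the uncapped white bottle where they are, and neither drop nor tip over any of them.

Things in the scene. Friction and masses are not known exactly. Their poses are not given: they have to be found in the camera images.
- carrier: Grey block fixed to the worktop, 84 x 253 x 42 mm, a steel grip at each end, to the robot's left or right. Origin: centre of underside; z up, y along its length (roughly world y). Four square bays open above, in a row at x = 0, floors 6 mm above the origin: large 74 mm wide at y = -84.5 mm, middle-sized 62 mm at y = -11.5, two small 46 mm at y = +47.5 and +98.5.
- rack: Blue two-row tube rack fixed to the worktop, 88 x 205 x 62 mm, on the other side from the carrier. Origin: centre of its underside; z up, y along its length (roughly world y). Wide holes in the row at x = +20 mm, narrow ones at x = -22 mm. Tubes stand in it 4 mm above the worktop and lift straight out. The centrifuge between rack and carrier is 0.2 m high: carry over it.
- tube_a: Wide screw-capped centrifuge tube (one of two alike), 117 mm long, body 29 mm and cap 32 mm in diameter, 45 g, upright in a wide rack hole, standing 59 mm proud of the rack; can be gripped 85 to 105 mm above its lower end. Origin: centre of its lower end; z up along the tube.
- tube_b: The other wide screw-capped centrifuge tube, same as tube_a.
- slim_a: Slim screw-capped centrifuge tube, 120 mm long, cap 20 mm in diameter, in a narrow rack hole; a look-alike that stays. Origin: centre of its lower end; z up.
- slim_b: A second slim tube like slim_a, in another narrow rack hole; it stays too.
- white_bottle: White plastic bottle closed with a screw cap, body 58 mm in diameter, 113 mm high in all, 150 g, standing on the worktop. Its body can be gripped 50 to 90 mm above its underside. Origin: centre of its underside; z up.
- amber_bottle: Small brown bottle with black cap, 48 mm in diameter, 95 mm high, 100 g, standing on the worktop. Can be gripped 50 to 80 mm above its underside. Origin: centre of its underside; z up.
- open_bottle: White plastic bottle without any cap (open threaded mouth), 70 mm in diameter, 132 mm high; a look-alike that stays. Origin: centre of its underside; z up.
Not all that is in view belongs to the job. Leave any orange look-alike of the tube_b alone.

How it is judged (in metres and radians):
At the end, for the whole second after the job is handed in: Capped white bottle in the large bay, brown in the middle one, a wide tube in each small bay: within 11 mm of bay centre each way, underside under 12 mm above the carrier's, tilt under 0.15 rad, released, at rest; open bottle and slim tubes upright, within 15 mm of their start (x of white_bottle in the frame of carrier between -0.012 and 0.012 m and y of white_bottle in the frame of carrier between -0.0965 and -0.0725 m and x of amber_bottle in the frame of carrier between -0.011 and 0.011 m and y of amber_bottle in the frame of carrier between -0.0225 and -0.0005 m and (((x of tube_a in the frame of carrier between -0.0115 and 0.0115 m and y of tube_a in the frame of carrier between 0.036 and 0.059 m) and (x of tube_b in the frame of carrier between -0.0115 and 0.0115 m and y of tube_b in the frame of carrier between 0.087 and 0.11 m)) or ((x of tube_b in the frame of carrier between -0.0115 and 0.0115 m and y of tube_b in the frame of carrier between 0.036 and 0.059 m) and (x of tube_a in the frame of carrier between -0.0115 and 0.0115 m and y of tube_a in the frame of carrier between 0.087 and 0.11 m))) and z of each of white_bottle, amber_bottle, tube_a, tube_b in the frame of carrier below 0.012 m and angle between each of white_bottle, amber_bottle, tube_a, tube_b, open_bottle, slim_a, slim_b's own z axis and vertical below 0.15 rad and linear speed of each of white_bottle, amber_bottle, tube_a, tube_b below 0.03 m/s and angular speed of each of white_bottle, amber_bottle, tube_a, tube_b below 0.3 rad/s and distance of each of open_bottle, slim_a, slim_b from where it was at the start of the episode below 0.015 m); the robot touches nothing.
It fails at once if a bottle or wide tube is tipped over (angle between any of white_bottle, amber_bottle, tube_a, tube_b's own z axis and vertical above 0.8 rad).
It fails at once if a bottle or wide tube is dropped: it falls freely faster than 0.7 m/s (from more than about 25 mm) ((linear speed of white_bottle above 0.7 m/s and contact force between the fingers and white_bottle below 0.05 N) or (linear speed of amber_bottle above 0.7 m/s and contact force between the fingers and amber_bottle below 0.05 N) or (linear speed of tube_a above 0.7 m/s and contact force between the fingers and tube_a below 0.05 N) or (linear speed of tube_b above 0.7 m/s and contact force between the fingers and tube_b below 0.05 N)).
It fails at once if the open bottle or a slim tube is moved more than 30 mm (distance of any of open_bottle, slim_a, slim_b from where it was at the start of the episode above 0.03 m).
It also fails if it takes over 138 s, if anything falls off the work surface, if the arm or the gripper's body presses on something with over 40 N, if the wrist force passes 120 N, or if a joint passes its speed limit or range.

### The arm

A 6-joint arm with a two-finger parallel gripper is mounted at the origin on the work surface; the furniture and walls round the work are solid. World frame = base frame: x ahead of the robot, y to its left, z up, the work surface at z = 0. Lengths are in mm, angles in degrees, forces in N, time in s.
With the tool pointing down it reaches from about 350 to 800 mm from the base axis. Payload 7.3 kg.
Tool frame: the origin (TCP) lies midway between the tips of the shut fingers; the grasp point (between the pads) lies 19 mm behind it (hold_point_z is the distance from the TCP to the grasp point, in mm); y points along the fingers, x is the direction in which the jaws open and shut, and the axes are right-handed (so a half turn about y gives the same grasp; the last joint's range is limited). The gripper opens to 85 mm and grips with 20 to 120 N. Pads are 22 mm wide; open, the fingers measure 114 mm over their backs; the gripper's body (76 mm by 85 mm) begins 54 mm behind the grasp point. The pads swing forward as they close: fully open they stand 13 mm farther back than shut.
Start: joints at [-78.724, 19.595, 87.324, -0, 73.075, -8.365], TCP at [176.489, -494.466, 231.322] pointing down, gripper open.
Joint ranges: [-145.02, 145.02], [-44.19, 115.74], [2.07, 154.8], [-57.11, 237.11], [16.16, 152.29], [-177.93, 177.93]. Speed limits (degrees/s): [147.25, 147.25, 180, 180, 180, 180].

### API

Orientations are given as [roll, pitch, yaw] about the fixed x, y, z axes, in that order (R = Rz(yaw) Ry(pitch) Rx(roll)).
In Python, from rig import * gives the robot as it stands.
- The arm moves only by the shell command python3 -m creep 'ROWS' [OPENING]. ROWS is JSON, a list of rows, each an object with "translation": the shift along the tool's x, y, z in m, a list of three; "turn": the turn, a rotation vector about the tool's x, y, z in rad, a list of three. In form: [{"translation": [dx, dy, dz], "turn": [rx, ry, rz]}, ...]. A call has 1 to 5 rows; each row is the pose to reach, as a shift and turn from the pose commanded when the call began, along the tool's axes at that moment; what a row does not reach only later rows make up. A row lasts 1/12 s, in which the tool goes at most 41.7 mm and 7.16 degrees, less where a joint would pass 70% of its speed; a pose out of reach is approached as far as the arm can. A call with a gripper value outside its range is refused whole. OPENING is the opening, from 0 (shut) to 1 (fully open), set as the call begins (- or left out, the last holds). The fingers move at their own pace and stop on an object; the grip force is fixed at half the most. Time passes only in rows, so rows that repeat a pose let the fingers close. It gives the time, the measured TCP pose, the force and the opening at its end, in the units of the state.
- state(): the state, without advancing time (a new reading comes with each control period).
- get_image(name): name is "scene" or "side" or "wrist"; returns a dict with "frame" (384x512x3 uint8, blue, green, red), "fovy" (degrees; the focal length in pixels is half the picture's height over the tangent of half this angle, whatever the lens; pixels are square), "cx", "cy" (the principal point, pixels), "world_from_camera" (4x4, takes a point from camera to world coordinates); the wrist camera has in their place "T_tool_cam" (4x4, takes a point from camera to tool coordinates, whose origin is the TCP and whose axes are the tool frame's). Camera axes: x right, y up, looking along -z (the intrinsics and any distortion apply to the point x, -y, -z); pixel columns grow to the right and rows downward; lengths in mm; the calibration is good to about 2 mm. A picture is of the moment at which its call begins: read the wrist's pose just before it. There is no depth.
- sign_off(): hands the job in, once; it reports no verdict.
The state is a dict: "t": time; "joint_positions": joint angles; "qvel": joint speeds; "joint_torque": joint torques, N m; "tool_pos": TCP position; "tcp_rot": TCP orientation; "ft_force": force on the tool from outside, world axes, zero at the start; "torque": the same for the moment, N m; "opening": finger opening in mm.
Only numpy, scipy, OpenCV 4.12 (cv2) and the standard library are available. Lean on these libraries where they do the work, as an engineer would, in place of code of your own. Each camera call takes 0.05 s, during which the arm holds its last target. There are 200 camera calls.

## Working session

There is one attempt and no reset: what is moved stays moved. The work goes in short steps, Python scripts to look and compute and a shell command to move; the robot and the scene stay as the last step left them, time stands still between calls to the robot, and variables do not carry over. Pictures are saved under pics/ and viewed, about 12 in all and at most 16, crops included, and the job is handed in when it is done.

```bash
mkdir -p pics; ls; python3 - <<'E'
from rig import *
import cv2,numpy as np
s=state();print({k:np.round(v,3).tolist() for k,v in s.items()})
for n in("scene","side","wrist"):
    g=get_image(n);cv2.imwrite(f"pics/{n}0.png",g["frame"])
    print(n,{k:(np.round(v,4).tolist() if not isinstance(v,str) else v) for k,v in g.items() if k!="frame"})
a=[cv2.imread(f"pics/{n}0.png") for n in("scene","side")]
E
```

```text
pics
{'t': 0.0, 'joint_positions': [-78.725, 19.636, 87.379, 0.001, 73.075, -8.364], 'qvel': [-0.016, 0.027, 0.038, -0.052, -0.051, 0.151], 'joint_torque': [0.003, -43.367, -24.601, -0.0, 0.008, -0.0], 'tool_pos': [176.405, -494.039, 230.62], 'tcp_rot': [-89.986, 0.089, -70.361], 'ft_force': [0.793, -0.549, -0.544], 'torque': [0.037, -0.005, 0.014], 'opening': 85.283}
scene {'fovy': 57.5703, 'cx': 252.2812, 'cy': 193.7315, 'world_from_camera': [[-0.5439, 0.6304, -0.5538, -270.5808], [-0.8391, -0.4044, 0.3639, 465.8946], [0.0055, 0.6626, 0.7489, 1029.8776], [0.0, 0.0, 0.0, 1.0]]}
side {'fovy': 57.2247, 'cx': 254.2331, 'cy': 192.2576, 'world_from_camera': [[-0.8488, 0.3973, -0.3488, 87.2888], [-0.5287, -0.64, 0.5576, 620.2746], [-0.0017, 0.6577, 0.7533, 896.1632], [0.0, 0.0, 0.0, 1.0]]}
wrist {'fovy': 59.6892, 'cx': 254.5464, 'cy': 190.216, 'T_tool_cam': [[1.0, 0.0002, -0.0005, 0.2592], [-0.0006, 0.2695, -0.963, -143.4185], [-0.0001, 0.963, 0.2695, 68.6092], [0.0, 0.0, 0.0, 1.0]]}
```

View pics/scene0.png

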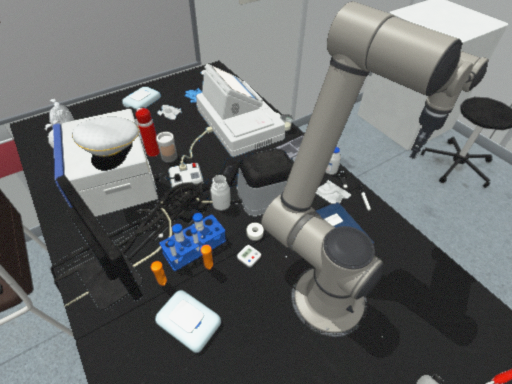

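View pics/side0.png

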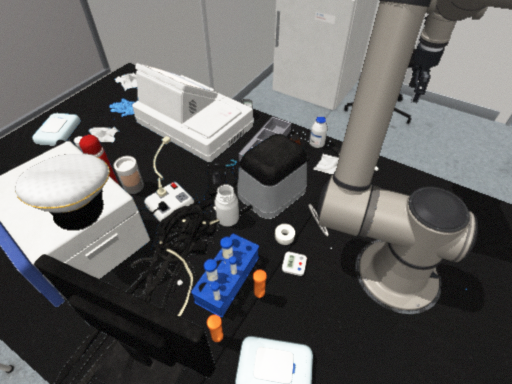

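View wrist.

The scene view shows the blue rack at about (195,242), orange look-alikes at (158,273) and (207,257), the open bottle at (220,192) and the centrifuge at (265,180). The blue-capped bottle is at (333,160), and the carrier is mostly hidden behind the centrifuge (side view about (265,135)).

```bash
python3 - <<'E'
import cv2,numpy as np
a=cv2.resize(cv2.imread("pics/wrist0.png"),(400,300))
b=cv2.resize(cv2.imread("pics/side0.png")[90:190,210:343],(400,300),interpolation=cv2.INTER_CUBIC)
c=cv2.resize(cv2.imread("pics/side0.png")[220:320,160:293],(400,300),interpolation=cv2.INTER_CUBIC)
d=cv2.resize(cv2.imread("pics/scene0.png")[200:300,130:263],(400,300),interpolation=cv2.INTER_CUBIC)
cv2.imwrite("pics/m1.png",np.vstack([np.hstack([a,b]),np.hstack([c,d])]))
E
```

```text
(no output)
```

View pics/m1.png

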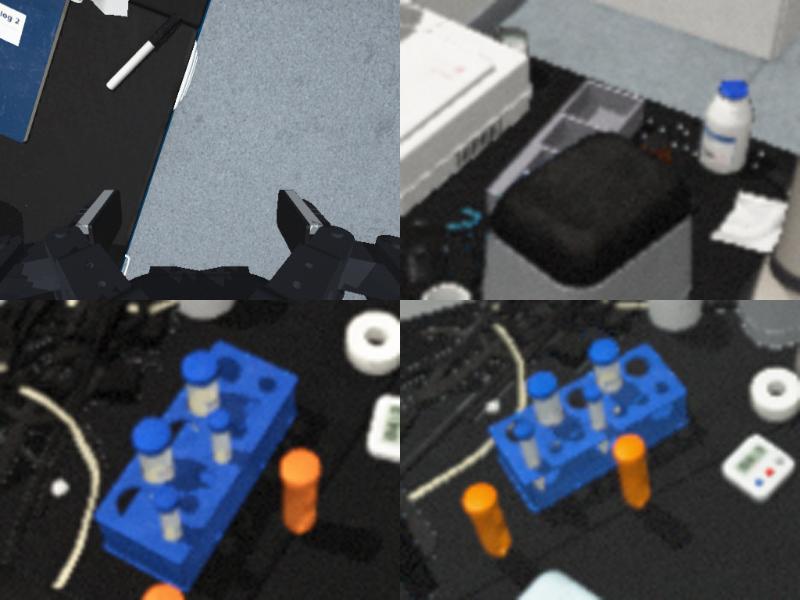

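```bash
cat > h.py <<'E'
from rig import *
import cv2,numpy as np
from scipy.spatial.transform import Rotation as R
def tool_T(s):
    T=np.eye(4);T[:3,:3]=R.from_euler('xyz',s["tcp_rot"],degrees=True).as_matrix();T[:3,3]=s["tool_pos"];return T
def shot(n,name=None):
    s=state();g=get_image(n)
    g["T"]=g["world_from_camera"] if n!="wrist" else tool_T(s)@np.array(g["T_tool_cam"])
    if name: cv2.imwrite(f"pics/{name}.png",g["frame"])
    np.savez(f"{name or n}.npz",T=g["T"],fovy=g["fovy"],cx=g["cx"],cy=g["cy"],frame=g["frame"])
    return g
def cast(g,u,v,z):
    T=np.array(g["T"]);f=192/np.tan(np.radians(float(g["fovy"]))/2)
    d=T[:3,:3]@np.array([(u-g["cx"])/f,-(v-g["cy"])/f,-1]);o=T[:3,3]
    return np.round((o+d*(z-o[2])/d[2])[:2],1)
def proj(g,P):
    T=np.array(g["T"]);f=192/np.tan(np.radians(float(g["fovy"]))/2)
    p=T[:3,:3].T@(np.array(P,float)-T[:3,3]);return np.round([g["cx"]+f*p[0]/-p[2],g["cy"]-f*p[1]/-p[2]],1)
E
python3 - <<'E'
from h import *
s=shot("side","side1");c=shot("scene","scene1")
for n,g,l in(("side",s,[("w1",227.2,240,121),("w2",210.5,262.5,121),("s1",233.1,258.5,124),("s2",215.2,284.5,124),("wbtop",321.4,119.3,113),("wbbot",318.7,146,0),("car far",275.8,117.3,42),("car right",290.8,123.3,42),("car near",239.2,151.7,42)]),
 ("scene",c,[("w1",130+203/3,200+45/3,121),("w2",130+143/3,200+79/3,121),("s1",130+195/3,200+88/3,124),("s2",130+125/3,200+127/3,124),("open",220,178,132)])):
    for k,u,v,z in l: print(n,k,cast(g,u,v,z))
E
```

```text
side w1 [418.6 224.4]
side w2 [416. 301.]
side s1 [373.4 263.3]
side s2 [370.  343.9]
side wbtop [ 428.8 -383.5]
side wbbot [ 417.1 -371.8]
side car far [ 618.5 -391.2]
side car right [ 550.1 -388.8]
side car near [ 630.5 -147.3]
scene w1 [420.1 226.5]
scene w2 [413.5 301.4]
scene s1 [370.9 260.7]
scene s2 [365.7 343.2]
scene open [518.5  85.9]
```

```bash
python3 -m creep '[{"translation":[0,-0.03,0],"turn":[0,-0.12,0]},{"translation":[0,-0.06,0],"turn":[0,-0.24,0]},{"translation":[0,-0.09,0],"turn":[0,-0.36,0]},{"translation":[0,-0.1,0],"turn":[0,-0.48,0]},{"translation":[0,-0.1,0],"turn":[0,-0.6,0]}]' 1
python3 -m creep '[{"translation":[0,0,0],"turn":[0,-0.12,0]},{"translation":[0,0,0],"turn":[0,-0.24,0]},{"translation":[0,0,0],"turn":[0,-0.36,0]},{"translation":[0,0,0],"turn":[0,-0.48,0]},{"translation":[0,0,0],"turn":[0,-0.628,0]}]'
```

```text
t: 0.67
tool_pos: [176.7, -495.5, 334.8]
tcp_rot: [-90.3, -0.3, -35.6]
ft_force: [-0.9, -0.4, -0.1]
opening: 85.4
t: 1.08
tool_pos: [176.5, -494.3, 331.2]
tcp_rot: [-90.0, 0.0, -1.0]
ft_force: [-0.5, -0.2, -0.1]
opening: 85.5
```

```bash
python3 -m creep '[{"translation":[0.034,0,0.024],"turn":[0,0,0]},{"translation":[0.068,0,0.048],"turn":[0,0,0]},{"translation":[0.102,0,0.07],"turn":[0,0,0]},{"translation":[0.136,0,0.094],"turn":[0,0,0]},{"translation":[0.17,0,0.117],"turn":[0,0,0]}]'
python3 -m creep '[{"translation":[0.034,0,0.024],"turn":[0,0,0]},{"translation":[0.068,0,0.048],"turn":[0,0,0]},{"translation":[0.102,0,0.07],"turn":[0,0,0]},{"translation":[0.136,0,0.094],"turn":[0,0,0]},{"translation":[0.17,0,0.117],"turn":[0,0,0]}]'
python3 -m creep '[{"translation":[0,0,0],"turn":[0,0,0]},{"translation":[0,0,0],"turn":[0,0,0]}]'
python3 - <<'E'
from h import *
g=shot("wrist","w1");cv2.imwrite("pics/w1b.png",cv2.resize(g["frame"],(800,600)))
E
```

```text
t: 1.5
tool_pos: [350.3, -380.0, 331.3]
tcp_rot: [-90.0, -0.0, -1.4]
ft_force: [0.8, -0.5, 0.7]
opening: 85.6
t: 1.92
tool_pos: [523.2, -266.7, 331.3]
tcp_rot: [-90.0, 0.0, -1.3]
ft_force: [0.4, -1.6, 0.2]
opening: 85.1
t: 2.08
tool_pos: [523.1, -266.7, 330.4]
tcp_rot: [-90.0, 0.1, -1.1]
ft_force: [-0.2, -0.2, 0.2]
opening: 85.2
```

View pics/w1b.png

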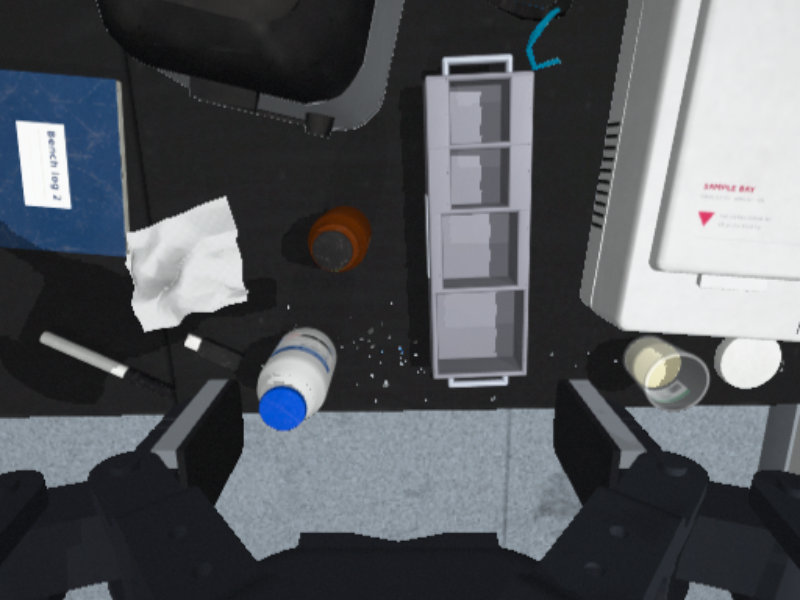

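The wrist view (800 px) shows the carrier with its large bay nearest the robot's right edge at (480,330), middle-sized at (480,248), and small bays at (478,178) and (478,112). The blue-capped bottle's cap is at (283,408) and the amber cap is at (334,250). Next I measure these.

```bash
python3 - <<'E'
from h import *
g=dict(np.load("w1.npz"));k=512/800
for n,u,v,z in [("wb cap",283,410,113),("amber cap",333,250,95),
 ("L tl",434,291,42),("L tr",524,288,42),("L bl",436,378,42),("L br",526,377,42),("M tl",440,214,42),("M tr",518,210,42),("M br",519,287,42),("S1tr",509,149,42),("S1br",509,205,42),("S2tr",510,79,42),("S2br",510,141,42),("S2tl",447,81,42),("S2bl",448,145,42),("top tl",426,75,42),("top tr",534,70,42),("top br",526,378,42)]:
    print(n,cast(g,u*k,v*k,z))
cv2.imwrite("pics/c1.png",cv2.resize(g["frame"][30:255,262:352],(300,750)))
hsv=cv2.cvtColor(g["frame"],cv2.COLOR_BGR2HSV)
m=cv2.inRange(hsv,(110,180,120),(128,255,255));m[:200]=0
c=max(cv2.findContours(m,0,2)[0],key=cv2.contourArea);(u,v),_,_=cv2.fitEllipse(c);print("blue cap",u,v,cast(g,u,v,113),cast(g,u,v,105))
E
```

```text
wb cap [ 433.5 -387.2]
amber cap [ 475.8 -267.7]
L tl [ 553.3 -314.5]
L tr [ 630.1 -313.3]
L bl [ 555.1 -395.2]
L br [ 635.6 -395.8]
M tl [ 558.3 -249.1]
M tr [ 622.1 -247.1]
M br [ 625.8 -312.3]
S1tr [ 612.9 -198.8]
S1br [ 614.6 -242.9]
S2tr [ 611.7 -147.1]
S2br [ 613.5 -192.8]
S2tl [ 563.4 -147.6]
S2bl [ 564.5 -194.9]
top tl [ 547.3 -143. ]
top tr [ 629.8 -141. ]
top br [ 635.7 -396.7]
blue cap 179.7288055419922 262.455078125 [ 431.8 -387.3] [ 429.7 -391.5]
```

View pics/c1.png

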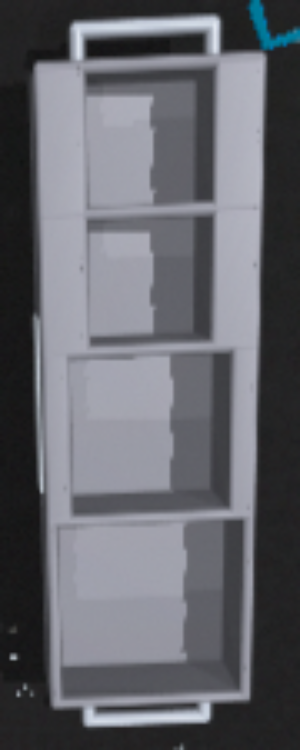

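```bash
python3 - <<'E'
from h import *
g=dict(np.load("w1.npz"));s=90/300
px=[[85,72],[217,66],[85,207],[215,204],[88,218],[214,214],[88,345],[212,341],[68,355],[235,349],[70,513],[232,511],[57,524],[246,519],[61,694],[243,690],[35,62],[265,52],[50,703],[250,698]]
W=np.array([cast(g,262+u*s,30+v*s,42) for u,v in px])
M=[]
for y,w in((98.5,46),(47.5,46),(-11.5,62),(-84.5,74)):
    M+=[[-w/2,y+w/2],[w/2,y+w/2],[-w/2,y-w/2],[w/2,y-w/2]]
M=np.array(M+[[-42,126.5],[42,126.5],[-42,-126.5],[42,-126.5]],float)
mc,wc=M.mean(0),W.mean(0)
H=(M-mc).T@(W-wc);U,_,Vt=np.linalg.svd(H);Rm=(U@Vt).T
t=wc-Rm@mc
print("yaw",np.degrees(np.arctan2(Rm[1,0],Rm[0,0])),"origin",t)
print(np.round(W-(M@Rm.T+t),1).tolist())
for y in(98.5,47.5,-11.5,-84.5):print(y,Rm@[0,y]+t)
print(np.linalg.norm(W[16]-W[17]),np.linalg.norm(W[16]-W[18]))
E
```

```text
yaw 1.2921464268696978 origin [ 591.56050298 -268.3724571 ]
[[-0.7, 0.0], [0.7, 0.1], [-1.5, -0.6], [0.8, -1.5], [-0.4, 0.4], [0.4, -0.1], [-1.0, -0.5], [0.5, -0.9], [-0.8, 1.0], [1.3, 0.7], [-1.2, 0.2], [1.5, -1.6], [-0.5, 0.9], [1.2, -0.2], [-0.5, 1.1], [1.6, -0.2], [0.4, -0.8], [-1.1, -0.9], [-0.2, 2.2], [-0.4, 1.0]]
98.5 [ 589.33929863 -169.89750469]
47.5 [ 590.48936383 -220.88453589]
-11.5 [ 591.81983141 -279.86953276]
-84.5 [ 593.46600315 -352.85096957]
82.51963402730286 249.9520353987941
```

```bash
python3 -m creep '[{"translation":[-0.018,0.02,-0.024],"turn":[0,0,0]},{"translation":[-0.036,0.04,-0.048],"turn":[0,0,0]},{"translation":[-0.054,0.06,-0.072],"turn":[0,-0.01,0]},{"translation":[-0.072,0.08,-0.096],"turn":[0,-0.02,0]},{"translation":[-0.09,0.1,-0.121],"turn":[0,-0.02,0]}]'
python3 -m creep '[{"translation":[0,0.03,0],"turn":[0,0,0]},{"translation":[0,0.04,0],"turn":[0,0,0]},{"translation":[0,0.04,0],"turn":[0,0,0]},{"translation":[0,0.04,0],"turn":[0,0,0]}]'
python3 - <<'E'
from h import *
g=shot("wrist","w2");print(state()["tool_pos"],state()["tcp_rot"])
hsv=cv2.cvtColor(g["frame"],cv2.COLOR_BGR2HSV)
m=cv2.inRange(hsv,(110,180,100),(128,255,255))
c=max(cv2.findContours(m,0,2)[0],key=cv2.contourArea);(u,v),ax,_=cv2.fitEllipse(c);print("blue cap",u,v,ax,cast(g,u,v,113),cv2.boundingRect(c))
E
```

```text
t: 2.55
tool_pos: [426.4, -389.0, 230.9]
tcp_rot: [-90.0, -0.0, -0.3]
ft_force: [0.7, -0.1, 0.4]
opening: 85.2
t: 2.88
tool_pos: [428.8, -387.4, 192.1]
tcp_rot: [-90.0, -0.0, -0.2]
ft_force: [1.2, -0.3, 0.5]
opening: 85.5
[ 429.52219648 -387.55167443  192.93107632] [-9.00960906e+01 -8.53863684e-02 -1.58401891e-01]
blue cap 272.71343994140625 212.3113555908203 (7.822153568267822, 14.934317588806152) [ 442.  -397.9] (273, 206, 7, 12)
```

View pics/w2.png

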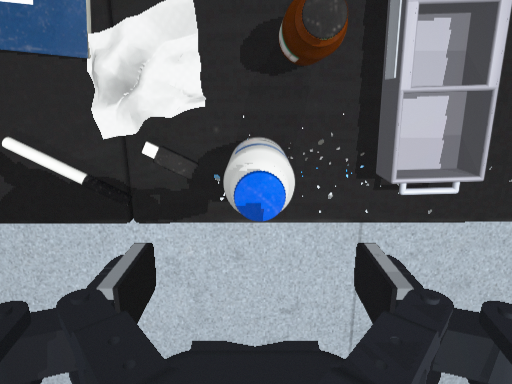

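The cap is centred at about (260,196) and the amber cap is at about (325,15). The fingers straddle the bottle.

```bash
python3 - <<'E'
from h import *
g=dict(np.load("w2.npz"))
print(cast(g,260,197,113),cast(g,260,182,60),cast(g,325,14,95),cast(g,391,187,42),cast(g,486,180,42))
E
```

```text
[ 433.1 -386.6] [ 433.9 -389.3] [ 475.5 -267.9] [ 553.2 -399. ] [ 638.3 -392.7]
```

```bash
python3 -m creep '[{"translation":[0.003,0.025,0],"turn":[0,0,0]},{"translation":[0.003,0.055,0],"turn":[0,0,0]},{"translation":[0.003,0.085,0],"turn":[0,0,0]},{"translation":[0.003,0.115,0],"turn":[0,0,0]},{"translation":[0.003,0.138,0],"turn":[0,0,0]}]'
python3 -m creep '[{"translation":[0,0.001,0],"turn":[0,0,0]},{"translation":[0,0.002,0],"turn":[0,0,0]}]'
python3 -m creep '[{"translation":[0,0,0],"turn":[0,0,0]},{"translation":[0,0,0],"turn":[0,0,0]},{"translation":[0,0,0],"turn":[0,0,0]},{"translation":[0,0,0],"turn":[0,0,0]},{"translation":[0,0,0],"turn":[0,0,0]}]' 0
python3 -m creep '[{"translation":[0,0,0],"turn":[0,0,0]},{"translation":[0,0,0],"turn":[0,0,0]},{"translation":[0,0,0],"turn":[0,0,0]},{"translation":[0,0,0],"turn":[0,0,0]},{"translation":[0,0,0],"turn":[0,0,0]}]'
```

```text
t: 3.35
tool_pos: [433.1, -387.1, 53.3]
tcp_rot: [-90.1, -0.1, -0.1]
ft_force: [0.5, -0.0, 0.0]
opening: 85.4
t: 3.52
tool_pos: [432.9, -387.2, 52.2]
tcp_rot: [-90.0, -0.0, -0.1]
ft_force: [0.2, -0.3, 0.0]
opening: 85.6
t: 3.93
tool_pos: [433.0, -388.3, 53.9]
tcp_rot: [-90.2, -0.2, -0.2]
ft_force: [-0.8, -0.3, 5.7]
opening: 56.9
t: 4.35
tool_pos: [433.0, -388.3, 53.9]
tcp_rot: [-90.2, -0.2, -0.2]
ft_force: [-0.8, 1.9, 6.6]
opening: 57.0
```

```bash
python3 -m creep '[{"translation":[0,-0.015,0],"turn":[0,0,0]},{"translation":[0,-0.03,0],"turn":[0,0,0]},{"translation":[0,-0.045,0],"turn":[0,0,0]},{"translation":[0,-0.06,0],"turn":[0,0,0]},{"translation":[0,-0.07,0],"turn":[0,0,0]}]'
python3 -m creep '[{"translation":[0.015,0,0.004],"turn":[0,0,0]},{"translation":[0.04,0,0.01],"turn":[0,0,0]},{"translation":[0.065,0,0.016],"turn":[0,0,0]},{"translation":[0.09,0,0.022],"turn":[0,0,0]},{"translation":[0.115,0,0.03],"turn":[0,0,0]}]'
python3 -m creep '[{"translation":[0.02,0,0.003],"turn":[0,0,0]},{"translation":[0.036,0,0.005],"turn":[0,0,0]},{"translation":[0.045,0,0.005],"turn":[0,0,0]},{"translation":[0.045,0,0.005],"turn":[0,0,0]},{"translation":[0.045,0,0.005],"turn":[0,0,0]}]'
python3 - <<'E'
from h import *
g=shot("wrist","w3")
E
```

```text
t: 4.77
tool_pos: [432.6, -387.9, 124.0]
tcp_rot: [-90.2, -0.1, -0.2]
ft_force: [-0.3, -1.1, -1.7]
opening: 56.9
t: 5.18
tool_pos: [548.2, -357.6, 122.2]
tcp_rot: [-90.1, -0.0, -0.2]
ft_force: [-0.3, 0.3, -2.0]
opening: 56.8
t: 5.6
tool_pos: [592.1, -352.5, 121.4]
tcp_rot: [-90.0, 0.0, -0.1]
ft_force: [-0.8, -0.7, -1.7]
opening: 57.0
```

View pics/w3.png

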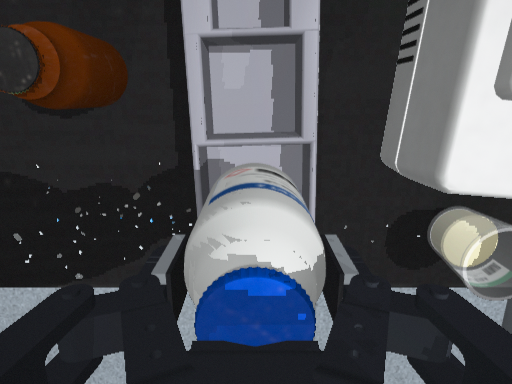

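The bottle is gripped and centred over the large bay: bottle axis at u≈255, carrier axis at u≈254. Lowering.

```bash
python3 -m creep '[{"translation":[0.001,0.013,0],"turn":[0,0,0]},{"translation":[0.001,0.026,0],"turn":[0,0,0]},{"translation":[0.001,0.039,0],"turn":[0,0,0]},{"translation":[0.001,0.048,0],"turn":[0,0,0]},{"translation":[0.001,0.054,0],"turn":[0,0,0]}]'
python3 -m creep '[{"translation":[0,0.002,0],"turn":[0,0,0]},{"translation":[0,0.004,0],"turn":[0,0,0]},{"translation":[0,0.006,0],"turn":[0,0,0]},{"translation":[0,0.006,0],"turn":[0,0,0]}]'
```

```text
t: 6.07
tool_pos: [591.9, -352.6, 65.4]
tcp_rot: [-89.9, 0.1, -0.2]
ft_force: [-0.3, -1.3, -2.0]
opening: 56.8
t: 6.4
tool_pos: [593.2, -352.9, 61.5]
tcp_rot: [-90.0, -0.0, -0.2]
ft_force: [0.5, 0.3, -0.6]
opening: 56.7
```

```bash
python3 -m creep '[{"translation":[0,0.001,0],"turn":[0,0,0]},{"translation":[0,0.0015,0],"turn":[0,0,0]}]'
python3 -m creep '[{"translation":[0,0,0],"turn":[0,0,0]},{"translation":[0,0,0],"turn":[0,0,0]},{"translation":[0,0,0],"turn":[0,0,0]},{"translation":[0,0,0],"turn":[0,0,0]},{"translation":[0,0,0],"turn":[0,0,0]}]' 1
python3 -m creep '[{"translation":[0,-0.02,0],"turn":[0,0,0]},{"translation":[0,-0.055,0],"turn":[0,0,0]},{"translation":[0,-0.09,0],"turn":[0,0,0]},{"translation":[0,-0.12,0],"turn":[0,0,0]},{"translation":[0,-0.13,0],"turn":[0,0,0]}]'
python3 -m creep '[{"translation":[-0.025,0,0.015],"turn":[0,0,0]},{"translation":[-0.05,0,0.035],"turn":[0,0,0]},{"translation":[-0.08,0,0.055],"turn":[0,0,0]},{"translation":[-0.105,0,0.075],"turn":[0,0,0]},{"translation":[-0.117,0,0.085],"turn":[0,0,0]}]'
python3 -m creep '[{"translation":[0,0,0],"turn":[0,0,0]},{"translation":[0,0,0],"turn":[0,0,0]}]'
python3 - <<'E'
from h import *
g=shot("wrist","w4");print(state()["tool_pos"])
E
```

```text
t: 6.57
tool_pos: [593.3, -352.8, 60.2]
tcp_rot: [-90.0, -0.0, -0.2]
ft_force: [-0.2, 0.3, -1.7]
opening: 57.1
t: 6.98
tool_pos: [593.2, -352.8, 60.0]
tcp_rot: [-90.0, -0.0, -0.2]
ft_force: [-0.2, -0.7, -1.0]
opening: 85.5
t: 7.4
tool_pos: [594.8, -353.9, 196.0]
tcp_rot: [-90.3, -0.4, -0.2]
ft_force: [0.6, -0.7, 0.6]
opening: 85.2
t: 7.82
tool_pos: [473.3, -264.9, 189.3]
tcp_rot: [-89.9, 0.1, -0.2]
ft_force: [0.5, -0.1, -0.8]
opening: 85.5
t: 7.98
tool_pos: [476.4, -267.4, 190.1]
tcp_rot: [-90.0, -0.0, -0.2]
ft_force: [0.9, -0.9, 0.4]
opening: 85.1
[ 477.01774643 -267.9262138   189.99291123]
```

View pics/w4.png

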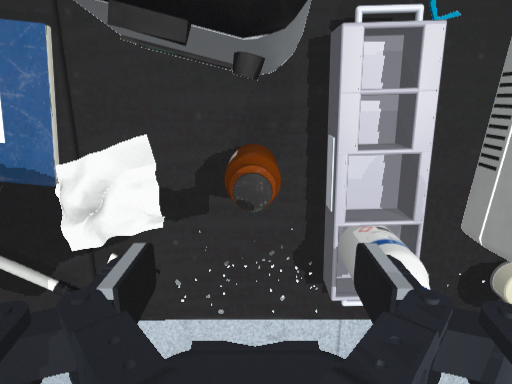

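The white bottle stands in the large bay. The amber cap is at (251,189), about 2 mm from the tool axis. Descending and gripping.

```bash
python3 -m creep '[{"translation":[-0.0025,0.025,0.0015],"turn":[0,0,0]},{"translation":[-0.0025,0.06,0.0015],"turn":[0,0,0]},{"translation":[-0.0025,0.095,0.0015],"turn":[0,0,0]},{"translation":[-0.0025,0.125,0.0015],"turn":[0,0,0]},{"translation":[-0.0025,0.145,0.0015],"turn":[0,0,0]}]'
python3 -m creep '[{"translation":[0,0,0],"turn":[0,0,0]},{"translation":[0,0,0],"turn":[0,0,0]}]'
python3 -m creep '[{"translation":[0,0,0],"turn":[0,0,0]},{"translation":[0,0,0],"turn":[0,0,0]},{"translation":[0,0,0],"turn":[0,0,0]},{"translation":[0,0,0],"turn":[0,0,0]},{"translation":[0,0,0],"turn":[0,0,0]}]' 0
python3 -m creep '[{"translation":[0,0,0],"turn":[0,0,0]},{"translation":[0,0,0],"turn":[0,0,0]},{"translation":[0,0,0],"turn":[0,0,0]}]'
python3 -m creep '[{"translation":[0,-0.015,0],"turn":[0,0,0]},{"translation":[0,-0.03,0],"turn":[0,0,0]},{"translation":[0,-0.045,0],"turn":[0,0,0]},{"translation":[0,-0.06,0],"turn":[0,0,0]},{"translation":[0,-0.07,0],"turn":[0,0,0]}]'
```

```text
t: 8.45
tool_pos: [473.6, -265.9, 41.2]
tcp_rot: [-89.9, 0.1, -0.2]
ft_force: [0.9, 0.1, 0.5]
opening: 85.3
t: 8.62
tool_pos: [474.2, -266.3, 43.7]
tcp_rot: [-89.9, 0.1, -0.2]
ft_force: [0.1, 1.2, 0.0]
opening: 85.5
t: 9.03
tool_pos: [474.9, -266.6, 46.5]
tcp_rot: [-90.1, -0.2, -0.2]
ft_force: [-0.2, -0.1, 5.7]
opening: 46.7
t: 9.28
tool_pos: [474.8, -266.7, 46.5]
tcp_rot: [-90.1, -0.2, -0.2]
ft_force: [-1.0, 0.5, 5.6]
opening: 46.8
t: 9.7
tool_pos: [474.3, -266.2, 116.7]
tcp_rot: [-90.1, -0.1, -0.2]
ft_force: [-0.2, 0.4, -1.0]
opening: 46.8
```

```bash
python3 -m creep '[{"translation":[0.02,0,-0.002],"turn":[0,0,0]},{"translation":[0.045,0,-0.005],"turn":[0,0,0]},{"translation":[0.075,0,-0.009],"turn":[0,0,0]},{"translation":[0.1,0,-0.012],"turn":[0,0,0]},{"translation":[0.1175,0,-0.0135],"turn":[0,0,0]}]'
python3 -m creep '[{"translation":[0,0,0],"turn":[0,0,0]},{"translation":[0,0.01,0],"turn":[0,0,0]},{"translation":[0,0.01,0],"turn":[0,0,0]}]'
python3 - <<'E'
from h import *
g=shot("wrist","w5");print(state()["tool_pos"])
E
```

```text
t: 10.12
tool_pos: [593.3, -279.9, 115.0]
tcp_rot: [-90.0, -0.1, -0.2]
ft_force: [-0.6, -0.8, -0.8]
opening: 46.7
t: 10.37
tool_pos: [589.6, -278.9, 102.5]
tcp_rot: [-89.9, 0.2, -0.2]
ft_force: [-0.9, 0.4, -1.3]
opening: 46.8
[ 589.57919364 -279.07300745  103.15102938]
```

View pics/w5.png

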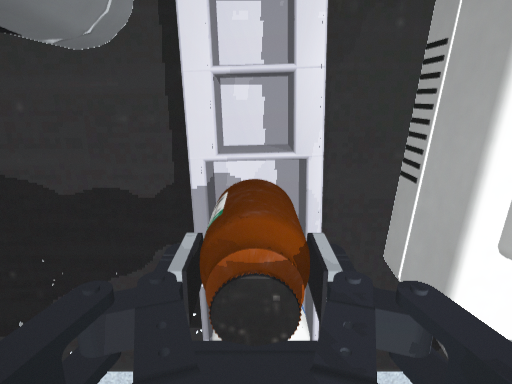

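Amber is aligned with the middle bay (bottle u≈254, bay u≈256). Lowering and releasing.

```bash
python3 -m creep '[{"translation":[0.0005,0.01,0],"turn":[0,0,0]},{"translation":[0.0005,0.022,0],"turn":[0,0,0]},{"translation":[0.0005,0.034,0],"turn":[0,0,0]},{"translation":[0.0005,0.044,0],"turn":[0,0,0]},{"translation":[0.0005,0.048,0],"turn":[0,0,0]}]'
python3 -m creep '[{"translation":[0,0.002,0],"turn":[0,0,0]},{"translation":[0,0.003,0],"turn":[0,0,0]},{"translation":[0,0.004,0],"turn":[0,0,0]},{"translation":[0,0.004,0],"turn":[0,0,0]}]'
```

```text
t: 10.83
tool_pos: [590.6, -279.1, 54.1]
tcp_rot: [-89.9, 0.2, -0.2]
ft_force: [-0.7, 0.1, -1.4]
opening: 46.9
t: 11.17
tool_pos: [592.1, -279.9, 53.1]
tcp_rot: [-90.0, -0.0, -0.2]
ft_force: [-0.3, -0.1, -1.0]
opening: 47.1
```

```bash
python3 -m creep '[{"translation":[0,0.001,0],"turn":[0,0,0]},{"translation":[0,0.001,0],"turn":[0,0,0]}]'
python3 -m creep '[{"translation":[0,0,0],"turn":[0,0,0]},{"translation":[0,0,0],"turn":[0,0,0]},{"translation":[0,0,0],"turn":[0,0,0]},{"translation":[0,0,0],"turn":[0,0,0]},{"translation":[0,0,0],"turn":[0,0,0]}]' 0.9
python3 -m creep '[{"translation":[0,-0.02,0],"turn":[0,0,0]},{"translation":[0,-0.05,0],"turn":[0,0,0]},{"translation":[0,-0.09,0],"turn":[0,0,0]},{"translation":[0,-0.13,0],"turn":[0,0,0]},{"translation":[0,-0.17,0],"turn":[0,0,0]}]'
python3 -m creep '[{"translation":[0,-0.04,0.01],"turn":[0,0,0]},{"translation":[-0.01,-0.08,0.025],"turn":[0,0,0]},{"translation":[-0.025,-0.1,0.05],"turn":[0,0,0]},{"translation":[-0.035,-0.105,0.085],"turn":[0,0,0]},{"translation":[-0.045,-0.105,0.12],"turn":[0,0,0]}]'
python3 -m creep '[{"translation":[-0.01,0,0.035],"turn":[0,0,0]},{"translation":[-0.025,0,0.07],"turn":[0,0,0]},{"translation":[-0.035,0,0.105],"turn":[0,0,0]},{"translation":[-0.05,0,0.14],"turn":[0,0,0]},{"translation":[-0.06,0,0.175],"turn":[0,0,0]}]'
python3 -m creep '[{"translation":[-0.01,0,0.035],"turn":[0,0,0]},{"translation":[-0.025,0,0.07],"turn":[0,0,0]},{"translation":[-0.035,0,0.105],"turn":[0,0,0]},{"translation":[-0.05,0,0.14],"turn":[0,0,0]},{"translation":[-0.068,0,0.165],"turn":[0,0,0]}]'
python3 -m creep '[{"translation":[0,0,0],"turn":[0,0,0]},{"translation":[0,0,0],"turn":[0,0,0]},{"translation":[0,0,0],"turn":[0,0,0]}]'
python3 - <<'E'
from h import *
g=shot("wrist","w6");print(state()["tool_pos"]);cv2.imwrite("pics/w6b.png",cv2.resize(g["frame"],(800,600)))
E
```

```text
t: 11.33
tool_pos: [592.2, -280.0, 52.6]
tcp_rot: [-90.0, -0.1, -0.2]
ft_force: [-0.9, 0.1, 1.4]
opening: 46.8
t: 11.75
tool_pos: [591.9, -279.7, 51.8]
tcp_rot: [-90.0, 0.0, -0.2]
ft_force: [-0.5, -0.1, -0.5]
opening: 76.7
t: 12.17
tool_pos: [591.5, -279.5, 223.5]
tcp_rot: [-90.0, 0.0, -0.2]
ft_force: [0.7, -0.4, 0.1]
opening: 76.9
t: 12.58
tool_pos: [547.1, -159.3, 329.4]
tcp_rot: [-90.1, -0.3, -0.3]
ft_force: [0.5, 1.1, 0.8]
opening: 76.8
t: 13.0
tool_pos: [486.3, 17.1, 327.0]
tcp_rot: [-90.0, -0.0, -0.2]
ft_force: [1.1, 0.5, 0.5]
opening: 76.8
t: 13.42
tool_pos: [419.4, 183.1, 326.8]
tcp_rot: [-90.0, -0.0, -0.1]
ft_force: [0.5, 0.2, -0.5]
opening: 77.1
t: 13.67
tool_pos: [420.4, 180.6, 326.9]
tcp_rot: [-90.0, -0.0, -0.1]
ft_force: [0.5, -0.4, -0.3]
opening: 76.6
[420.6449806  180.16358757 326.77579437]
```

View pics/w6b.png

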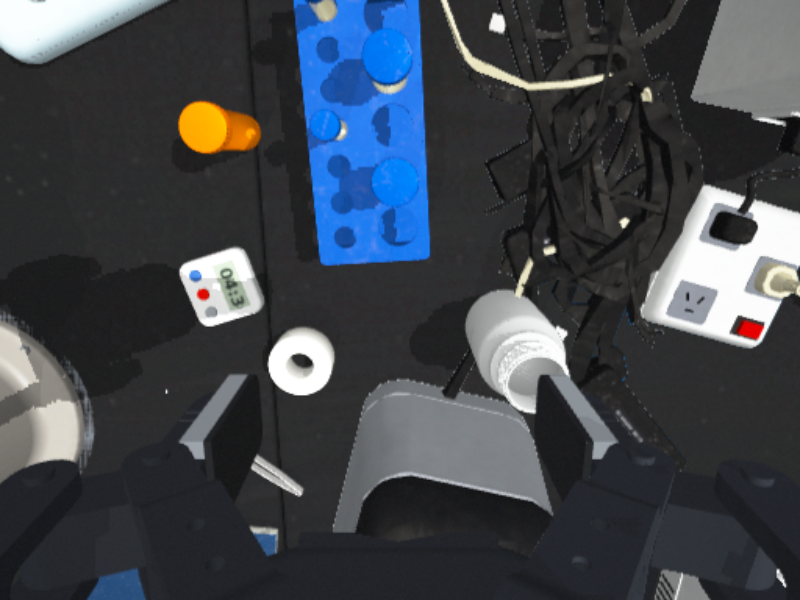

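The wide caps are at (395,183) and (388,56), and the slim cap is at (324,125). There is clear space around both wide caps.

```bash
python3 - <<'E'
from h import *
g=dict(np.load("w6.npz"));k=.64
for u,v,z in((395,182,121),(388,56,121),(324,125,124),(320,8,124)):print(cast(g,u*k,v*k,z))
E
```

```text
[419.3 228.9]
[415.3 304.6]
[374.8 264.3]
[375.1 330.5]
```

```bash
python3 -m creep '[{"translation":[0,0.025,0.01],"turn":[0,0,0]},{"translation":[0,0.055,0.02],"turn":[0,0,0]},{"translation":[0,0.085,0.03],"turn":[0,0,0]},{"translation":[-0.001,0.115,0.04],"turn":[0,0,0]},{"translation":[-0.001,0.137,0.0475],"turn":[0,0,0]}]' 0.7
python3 -m creep '[{"translation":[0,0,0],"turn":[0,0,0]},{"translation":[0,0,0],"turn":[0,0,0]},{"translation":[0,0,0],"turn":[0,0,0]}]'
python3 - <<'E'
from h import *
g=shot("wrist","w7");print(state()["tool_pos"])
hsv=cv2.cvtColor(g["frame"],cv2.COLOR_BGR2HSV)
m=cv2.inRange(hsv,(100,150,170),(128,255,255))
for c in cv2.findContours(m,0,2)[0]:
    if cv2.contourArea(c)>150:(u,v),r=cv2.minEnclosingCircle(c);print(round(u),round(v),round(r),cast(g,u,v,121))
cv2.imwrite("pics/w7b.png",np.hstack([g["frame"][:,100:400],cv2.cvtColor(m,8)[:,100:400]]))
E
```

```text
t: 14.13
tool_pos: [419.2, 227.3, 187.3]
tcp_rot: [-90.1, 0.1, -0.3]
ft_force: [0.5, -0.3, 0.7]
opening: 59.9
t: 14.38
tool_pos: [420.7, 227.7, 191.1]
tcp_rot: [-90.0, -0.1, -0.2]
ft_force: [0.3, -0.1, 0.4]
opening: 60.1
[420.79439746 227.80796958 191.44705227]
214 124 140 [395.7 279.5]
```

View pics/w7b.png

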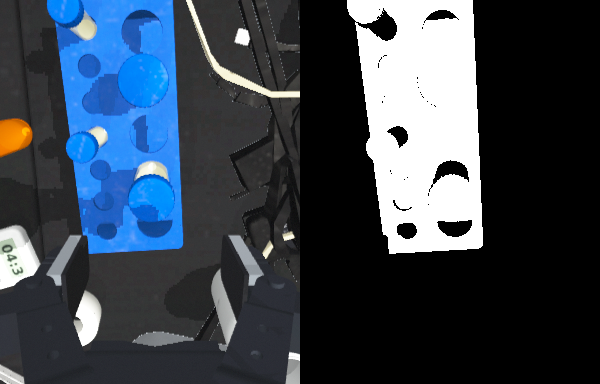

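Cap 1 is at (251,197) and cap 2 at (243,80) in full-frame pixels.

```bash
python3 - <<'E'
from h import *
g=dict(np.load("w7.npz"))
for u,v in((251.5,197.5),(243.5,80)):print(cast(g,u,v,121))
print(proj(g,[420.8,227.8,121]))
E
```

```text
[419.3 230.9]
[414.9 305.4]
[253.8 201.9]
```

```bash
python3 -m creep '[{"translation":[-0.0015,0.025,0.0025],"turn":[0,0,0]},{"translation":[-0.0015,0.055,0.0025],"turn":[0,0,0]},{"translation":[-0.0015,0.08,0.0025],"turn":[0,0,0]},{"translation":[-0.0015,0.1,0.0025],"turn":[0,0,0]},{"translation":[-0.0015,0.113,0.0025],"turn":[0,0,0]}]'
python3 -m creep '[{"translation":[0,0,0],"turn":[0,0,0]},{"translation":[0,0,0],"turn":[0,0,0]}]'
python3 -m creep '[{"translation":[0,0,0],"turn":[0,0,0]},{"translation":[0,0,0],"turn":[0,0,0]},{"translation":[0,0,0],"turn":[0,0,0]},{"translation":[0,0,0],"turn":[0,0,0]},{"translation":[0,0,0],"turn":[0,0,0]}]' 0
python3 -m creep '[{"translation":[0,0,0],"turn":[0,0,0]},{"translation":[0,0,0],"turn":[0,0,0]},{"translation":[0,0,0],"turn":[0,0,0]}]'
```

```text
t: 14.85
tool_pos: [418.5, 230.3, 76.5]
tcp_rot: [-90.0, -0.0, -0.2]
ft_force: [-0.3, 0.8, -0.1]
opening: 59.9
t: 15.02
tool_pos: [418.8, 230.6, 77.8]
tcp_rot: [-90.0, -0.1, -0.2]
ft_force: [0.3, -0.3, 0.5]
opening: 59.7
t: 15.43
tool_pos: [418.8, 231.1, 78.3]
tcp_rot: [-90.0, -0.2, -0.2]
ft_force: [-0.6, -0.9, 5.8]
opening: 28.1
t: 15.68
tool_pos: [418.8, 231.1, 78.3]
tcp_rot: [-89.9, -0.2, -0.2]
ft_force: [-1.5, 0.1, 5.9]
opening: 27.7
```

```bash
python3 -m creep '[{"translation":[0,-0.015,0],"turn":[0,0,0]},{"translation":[0,-0.035,0],"turn":[0,0,0]},{"translation":[0,-0.06,0],"turn":[0,0,0]},{"translation":[0,-0.085,0],"turn":[0,0,0]},{"translation":[0,-0.115,0],"turn":[0,0,0]}]'
python3 -m creep '[{"translation":[0,-0.03,0],"turn":[0,0,0]},{"translation":[0,-0.065,0],"turn":[0,0,0]},{"translation":[0,-0.1,0],"turn":[0,0,0]},{"translation":[0.003,-0.125,-0.01],"turn":[0,0,0]},{"translation":[0.012,-0.137,-0.03],"turn":[0,0,0]}]'
python3 -m creep '[{"translation":[0.012,0,-0.03],"turn":[0,0,0]},{"translation":[0.025,0,-0.064],"turn":[0,0,0]},{"translation":[0.037,0,-0.1],"turn":[0,0,0]},{"translation":[0.052,0,-0.135],"turn":[0,0,0]},{"translation":[0.065,0,-0.17],"turn":[0,0,0]}]'
python3 -m creep '[{"translation":[0.012,0,-0.035],"turn":[0,0,0]},{"translation":[0.025,0,-0.07],"turn":[0,0,0]},{"translation":[0.037,0,-0.105],"turn":[0,0,0]},{"translation":[0.052,0,-0.14],"turn":[0,0,0]},{"translation":[0.065,0,-0.17],"turn":[0,0,0]}]'
python3 -m creep '[{"translation":[0.012,0,-0.03],"turn":[0,0,0]},{"translation":[0.025,0,-0.06],"turn":[0,0,0]},{"translation":[0.03,0,-0.08],"turn":[0,0,0]},{"translation":[0.03,0,-0.082],"turn":[0,0,0]},{"translation":[0.03,0,-0.082],"turn":[0,0,0]}]'
python3 -m creep '[{"translation":[0,0.03,0],"turn":[0,0,0]},{"translation":[0,0.065,0],"turn":[0,0,0]},{"translation":[0,0.1,0],"turn":[0,0,0]},{"translation":[0,0.125,0],"turn":[0,0,0]},{"translation":[0,0.135,0],"turn":[0,0,0]}]'
python3 -m creep '[{"translation":[0,0.015,0],"turn":[0,0,0]},{"translation":[0,0.02,0],"turn":[0,0,0]},{"translation":[0,0.02,0],"turn":[0,0,0]},{"translation":[0,0.02,0],"turn":[0,0,0]}]'
python3 - <<'E'
from h import *
g=shot("wrist","w8");print(state()["tool_pos"])
E
```

```text
t: 16.1
tool_pos: [417.3, 230.6, 193.0]
tcp_rot: [-90.0, 0.0, -0.2]
ft_force: [1.2, 0.3, -0.3]
opening: 27.9
t: 16.52
tool_pos: [429.9, 202.0, 333.6]
tcp_rot: [-89.8, -0.4, -0.0]
ft_force: [0.4, -0.0, -0.9]
opening: 28.3
t: 16.93
tool_pos: [494.5, 28.9, 329.8]
tcp_rot: [-90.0, -0.1, -0.2]
ft_force: [0.6, 1.0, -1.5]
opening: 27.9
t: 17.35
tool_pos: [559.0, -142.1, 329.6]
tcp_rot: [-90.0, -0.1, -0.2]
ft_force: [-0.4, -0.3, -0.9]
opening: 27.6
t: 17.77
tool_pos: [588.2, -222.8, 328.6]
tcp_rot: [-90.0, 0.0, -0.3]
ft_force: [0.2, 0.4, -0.4]
opening: 27.9
t: 18.18
tool_pos: [586.6, -219.2, 190.5]
tcp_rot: [-89.8, 0.3, -0.1]
ft_force: [-0.6, -0.2, -0.2]
opening: 28.1
t: 18.52
tool_pos: [589.1, -221.5, 175.4]
tcp_rot: [-90.1, -0.1, -0.1]
ft_force: [-1.1, -0.7, -0.6]
opening: 28.0
[ 589.26550115 -221.7029605   175.66001668]
```

View pics/w8.png

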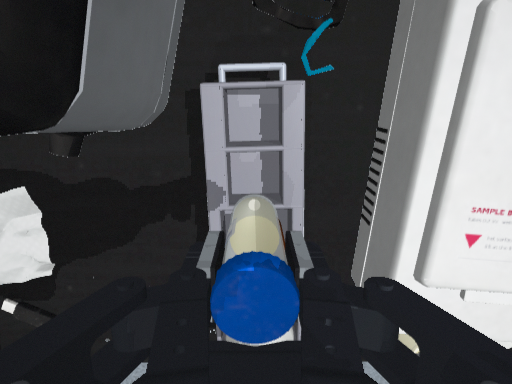

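The tube hangs straight, its tip at (254,206). The S1 bay spans u 227–282, v 150–205. I check the tip position by ray casting.

```bash
python3 - <<'E'
from h import *
g=dict(np.load("w8.npz"))
print("tip",cast(g,254,205,101.5))
for u,v in((225,150),(281,150),(226,206),(282,204),(223,87),(283,87)):print(cast(g,u,v,42))
E
```

```text
tip [ 589.3 -224.8]
[ 565.3 -196.3]
[ 611.8 -196.4]
[ 564.9 -245.3]
[ 613.6 -243.6]
[ 565.1 -146.3]
[ 612.5 -146.4]
```

```bash
python3 -m creep '[{"translation":[0.001,0.015,0.0025],"turn":[0,0,0]},{"translation":[0.001,0.035,0.0025],"turn":[0,0,0]},{"translation":[0.001,0.055,0.0025],"turn":[0,0,0]},{"translation":[0.001,0.075,0.0025],"turn":[0,0,0]},{"translation":[0.001,0.087,0.0025],"turn":[0,0,0]}]'
python3 -m creep '[{"translation":[0,0.003,0],"turn":[0,0,0]},{"translation":[0,0.006,0],"turn":[0,0,0]},{"translation":[0,0.007,0],"turn":[0,0,0]},{"translation":[0,0.007,0],"turn":[0,0,0]}]'
```

```text
t: 18.98
tool_pos: [589.4, -219.1, 86.2]
tcp_rot: [-90.0, 0.0, -0.2]
ft_force: [0.7, 1.0, -0.8]
opening: 28.0
t: 19.32
tool_pos: [590.2, -219.6, 80.9]
tcp_rot: [-90.1, -0.1, -0.2]
ft_force: [-0.5, 0.6, -0.6]
opening: 28.4
```

```bash
python3 -m creep '[{"translation":[0,0.001,0],"turn":[0,0,0]},{"translation":[0,0.0015,0],"turn":[0,0,0]},{"translation":[0,0.0015,0],"turn":[0,0,0]}]'
python3 -m creep '[{"translation":[0,0,0],"turn":[0,0,0]},{"translation":[0,0,0],"turn":[0,0,0]},{"translation":[0,0,0],"turn":[0,0,0]},{"translation":[0,0,0],"turn":[0,0,0]},{"translation":[0,0,0],"turn":[0,0,0]}]' 0.7
python3 -m creep '[{"translation":[0,-0.015,0],"turn":[0,0,0]},{"translation":[0,-0.045,0],"turn":[0,0,0]},{"translation":[0,-0.08,0],"turn":[0,0,0]},{"translation":[0,-0.1,0],"turn":[0,0,0]},{"translation":[0,-0.11,0],"turn":[0,0,0]}]'
python3 -m creep '[{"translation":[0,0,0.03],"turn":[0,0,0]},{"translation":[0,-0.03,0.07],"turn":[0,0,0]},{"translation":[0,-0.07,0.09],"turn":[0,0,0]},{"translation":[0,-0.1,0.1],"turn":[0,0,0]},{"translation":[0,-0.1,0.1],"turn":[0,0,0]}]'
python3 - <<'E'
from h import *
g=shot("wrist","w9");print(state()["tool_pos"])
E
```

```text
t: 19.57
tool_pos: [590.3, -219.7, 80.4]
tcp_rot: [-90.1, -0.2, -0.2]
ft_force: [-1.1, 0.6, 6.3]
opening: 28.1
t: 19.98
tool_pos: [589.5, -219.2, 78.2]
tcp_rot: [-90.0, 0.0, -0.2]
ft_force: [-0.1, -0.2, 0.2]
opening: 59.7
t: 20.4
tool_pos: [590.8, -219.8, 191.9]
tcp_rot: [-90.1, -0.3, -0.2]
ft_force: [-0.6, 0.6, 0.0]
opening: 59.8
t: 20.82
tool_pos: [592.2, -116.7, 295.7]
tcp_rot: [-90.2, -0.7, 0.0]
ft_force: [0.3, -0.5, 1.0]
opening: 59.6
[ 591.39093766 -117.92796832  292.27587528]
```

View pics/w9.png

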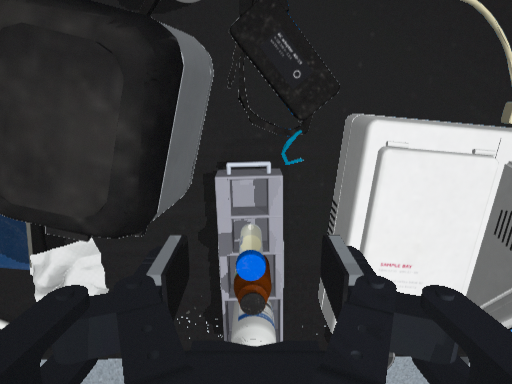

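All three stand in their bays (tube cap at (251,265)). Now back for the second tube.

```bash
python3 - <<'E'
from h import *
print(cast(dict(np.load("w9.npz")),251,264,123))
E
python3 -m creep '[{"translation":[-0.012,0,0.03],"turn":[0,0,0]},{"translation":[-0.026,0,0.065],"turn":[0,0,0]},{"translation":[-0.04,0,0.1],"turn":[0,0,0]},{"translation":[-0.055,0,0.135],"turn":[0,0,0]},{"translation":[-0.07,0,0.17],"turn":[0,0,0]}]'
python3 -m creep '[{"translation":[-0.014,0,0.035],"turn":[0,0,0]},{"translation":[-0.028,0,0.07],"turn":[0,0,0]},{"translation":[-0.042,0,0.105],"turn":[0,0,0]},{"translation":[-0.056,0,0.14],"turn":[0,0,0]},{"translation":[-0.07,0,0.17],"turn":[0,0,0]}]'
python3 -m creep '[{"translation":[-0.014,0,0.03],"turn":[0,0,0]},{"translation":[-0.028,0.03,0.06],"turn":[0,0,0]},{"translation":[-0.036,0.065,0.08],"turn":[0,0,0]},{"translation":[-0.036,0.09,0.083],"turn":[0,0,0]},{"translation":[-0.036,0.1,0.083],"turn":[0,0,0]}]'
python3 -m creep '[{"translation":[0,0,0],"turn":[0,0,0]},{"translation":[0,0,0],"turn":[0,0,0]},{"translation":[0,0,0],"turn":[0,0,0]}]'
python3 - <<'E'
from h import *
g=shot("wrist","w10");print(state()["tool_pos"],proj(g,[415,305,121]))
E
```

```text
[ 590.9 -218. ]
t: 21.28
tool_pos: [518.9, 51.9, 286.2]
tcp_rot: [-90.0, 0.2, -0.2]
ft_force: [1.1, 0.3, -0.4]
opening: 59.4
t: 21.7
tool_pos: [449.4, 222.6, 286.4]
tcp_rot: [-90.0, 0.2, -0.2]
ft_force: [-0.4, 0.5, -0.4]
opening: 59.8
t: 22.12
tool_pos: [411.9, 304.0, 182.9]
tcp_rot: [-90.3, 0.5, -0.0]
ft_force: [0.3, -0.9, -0.5]
opening: 59.8
t: 22.37
tool_pos: [416.4, 303.9, 189.6]
tcp_rot: [-90.0, -0.1, -0.3]
ft_force: [0.2, 0.6, -0.3]
opening: 59.9
[416.5028484  303.94675878 189.85439005] [251.5 201.2]
```

View pics/w10.png

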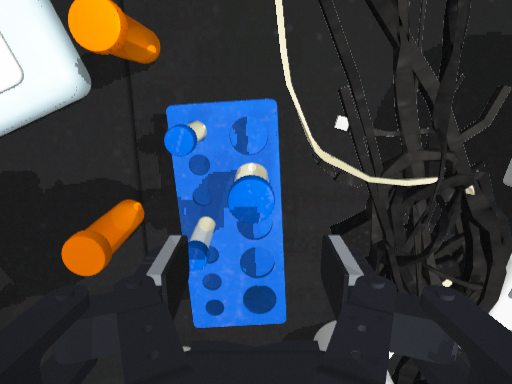

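The cap is at (251,199), about 2 mm beyond the predicted point, and the slim tubes at (181,138) and (202,245) lie clear of the fingers' path. Descending.

```bash
python3 -m creep '[{"translation":[-0.0015,0.025,0.0025],"turn":[0,0,0]},{"translation":[-0.0015,0.055,0.0025],"turn":[0,0,0]},{"translation":[-0.0015,0.08,0.0025],"turn":[0,0,0]},{"translation":[-0.0015,0.1,0.0025],"turn":[0,0,0]},{"translation":[-0.0015,0.112,0.0025],"turn":[0,0,0]}]'
python3 -m creep '[{"translation":[0,0,0],"turn":[0,0,0]},{"translation":[0,0,0],"turn":[0,0,0]}]'
python3 -m creep '[{"translation":[0,0,0],"turn":[0,0,0]},{"translation":[0,0,0],"turn":[0,0,0]},{"translation":[0,0,0],"turn":[0,0,0]},{"translation":[0,0,0],"turn":[0,0,0]},{"translation":[0,0,0],"turn":[0,0,0]}]' 0
python3 -m creep '[{"translation":[0,0,0],"turn":[0,0,0]},{"translation":[0,0,0],"turn":[0,0,0]},{"translation":[0,0,0],"turn":[0,0,0]}]'
```

```text
t: 22.83
tool_pos: [414.0, 306.1, 75.5]
tcp_rot: [-90.0, 0.0, -0.2]
ft_force: [-0.2, -0.9, 0.8]
opening: 60.2
t: 23.0
tool_pos: [414.5, 306.7, 77.2]
tcp_rot: [-90.0, -0.1, -0.2]
ft_force: [0.5, -0.5, -0.5]
opening: 59.8
t: 23.42
tool_pos: [414.5, 307.2, 77.8]
tcp_rot: [-89.9, -0.2, -0.2]
ft_force: [-0.8, -1.4, 6.1]
opening: 27.9
t: 23.67
tool_pos: [414.5, 307.2, 77.8]
tcp_rot: [-89.9, -0.2, -0.2]
ft_force: [-0.9, -1.3, 6.2]
opening: 27.8
```

```bash
python3 -m creep '[{"translation":[0,-0.015,0],"turn":[0,0,0]},{"translation":[0,-0.035,0],"turn":[0,0,0]},{"translation":[0,-0.06,0],"turn":[0,0,0]},{"translation":[0,-0.085,0],"turn":[0,0,0]},{"translation":[0,-0.115,0],"turn":[0,0,0]}]'
python3 -m creep '[{"translation":[0,-0.03,0],"turn":[0,0,0]},{"translation":[0,-0.065,0],"turn":[0,0,0]},{"translation":[0,-0.1,0],"turn":[0,0,0]},{"translation":[0.003,-0.125,-0.01],"turn":[0,0,0]},{"translation":[0.012,-0.137,-0.03],"turn":[0,0,0]}]'
python3 -m creep '[{"translation":[0.012,0,-0.03],"turn":[0,0,0]},{"translation":[0.025,0,-0.064],"turn":[0,0,0]},{"translation":[0.037,0,-0.1],"turn":[0,0,0]},{"translation":[0.052,0,-0.135],"turn":[0,0,0]},{"translation":[0.065,0,-0.17],"turn":[0,0,0]}]'
python3 -m creep '[{"translation":[0.012,0,-0.035],"turn":[0,0,0]},{"translation":[0.025,0,-0.07],"turn":[0,0,0]},{"translation":[0.037,0,-0.105],"turn":[0,0,0]},{"translation":[0.052,0,-0.14],"turn":[0,0,0]},{"translation":[0.065,0,-0.17],"turn":[0,0,0]}]'
python3 -m creep '[{"translation":[0.012,0,-0.035],"turn":[0,0,0]},{"translation":[0.025,0,-0.07],"turn":[0,0,0]},{"translation":[0.032,0,-0.1],"turn":[0,0,0]},{"translation":[0.033,0,-0.107],"turn":[0,0,0]},{"translation":[0.033,0,-0.107],"turn":[0,0,0]}]'
python3 -m creep '[{"translation":[0,0.03,0],"turn":[0,0,0]},{"translation":[0,0.065,0],"turn":[0,0,0]},{"translation":[0,0.1,0],"turn":[0,0,0]},{"translation":[0,0.125,0],"turn":[0,0,0]},{"translation":[0,0.135,0],"turn":[0,0,0]}]'
python3 -m creep '[{"translation":[0,0.015,0],"turn":[0,0,0]},{"translation":[0,0.02,0],"turn":[0,0,0]},{"translation":[0,0.02,0],"turn":[0,0,0]},{"translation":[0,0.02,0],"turn":[0,0,0]}]'
python3 - <<'E'
from h import *
g=shot("wrist","w11");print(state()["tool_pos"])
E
```

```text
t: 24.08
tool_pos: [413.1, 306.5, 192.3]
tcp_rot: [-90.0, 0.1, -0.2]
ft_force: [0.3, 0.4, 0.2]
opening: 27.8
t: 24.5
tool_pos: [425.5, 278.2, 333.0]
tcp_rot: [-89.8, -0.4, -0.0]
ft_force: [0.4, -0.2, -0.8]
opening: 28.1
t: 24.92
tool_pos: [490.3, 104.9, 329.1]
tcp_rot: [-90.0, -0.1, -0.1]
ft_force: [0.6, 1.0, -0.5]
opening: 28.0
t: 25.33
tool_pos: [554.8, -66.0, 329.0]
tcp_rot: [-90.0, -0.1, -0.2]
ft_force: [0.2, 0.4, 0.7]
opening: 28.0
t: 25.75
tool_pos: [587.0, -172.9, 327.8]
tcp_rot: [-90.0, 0.0, -0.4]
ft_force: [-0.3, 0.8, -0.6]
opening: 27.9
t: 26.17
tool_pos: [585.2, -168.1, 189.9]
tcp_rot: [-89.8, 0.3, -0.1]
ft_force: [0.2, 0.3, -0.3]
opening: 27.8
t: 26.5
tool_pos: [587.7, -170.3, 174.8]
tcp_rot: [-90.0, -0.1, -0.1]
ft_force: [-0.6, -0.3, 0.8]
opening: 28.1
[ 587.90336838 -170.57663621  175.04062387]
```

View pics/w11.png

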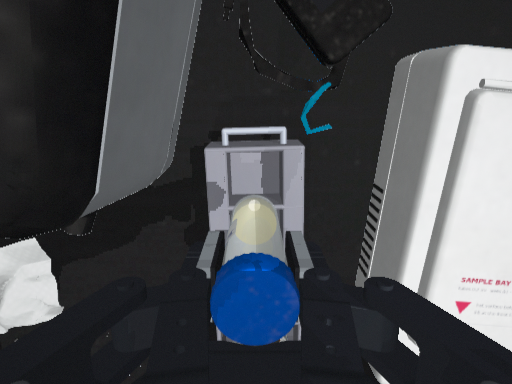

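Same geometry as before (tip (254,206), S2 bay u 228–283, v 151–206). Lowering and releasing.

```bash
python3 -m creep '[{"translation":[0.001,0.015,0.001],"turn":[0,0,0]},{"translation":[0.001,0.035,0.001],"turn":[0,0,0]},{"translation":[0.001,0.055,0.001],"turn":[0,0,0]},{"translation":[0.001,0.075,0.001],"turn":[0,0,0]},{"translation":[0.001,0.087,0.001],"turn":[0,0,0]}]'
python3 -m creep '[{"translation":[0,0.003,0],"turn":[0,0,0]},{"translation":[0,0.006,0],"turn":[0,0,0]},{"translation":[0,0.007,0],"turn":[0,0,0]},{"translation":[0,0.008,0],"turn":[0,0,0]},{"translation":[0,0.008,0],"turn":[0,0,0]}]'
```

```text
t: 26.97
tool_pos: [588.1, -169.6, 85.8]
tcp_rot: [-90.0, -0.0, -0.2]
ft_force: [0.9, 0.2, -0.2]
opening: 28.0
t: 27.38
tool_pos: [589.0, -170.1, 79.9]
tcp_rot: [-90.1, -0.1, -0.2]
ft_force: [-1.1, 0.7, 2.5]
opening: 28.0
```

Contact with the floor (2.5 N). Release, retreat and check.

```bash
python3 -m creep '[{"translation":[0,0,0],"turn":[0,0,0]},{"translation":[0,0,0],"turn":[0,0,0]},{"translation":[0,0,0],"turn":[0,0,0]},{"translation":[0,0,0],"turn":[0,0,0]},{"translation":[0,0,0],"turn":[0,0,0]}]' 0.7
python3 -m creep '[{"translation":[0,-0.015,0],"turn":[0,0,0]},{"translation":[0,-0.045,0],"turn":[0,0,0]},{"translation":[0,-0.08,0],"turn":[0,0,0]},{"translation":[0,-0.115,0],"turn":[0,0,0]},{"translation":[0,-0.15,0],"turn":[0,0,0]}]'
python3 -m creep '[{"translation":[0,-0.03,0],"turn":[0,0,0]},{"translation":[0,-0.065,0],"turn":[0,0,0]},{"translation":[0,-0.08,0],"turn":[0,0,0]},{"translation":[0,-0.1,-0.015],"turn":[0,0,0]},{"translation":[0,-0.1,-0.05],"turn":[0,0,0]}]'
python3 -m creep '[{"translation":[0,0,-0.03],"turn":[0,0,0]},{"translation":[0,0,-0.045],"turn":[0,0,0]},{"translation":[0,0,-0.045],"turn":[0,0,0]},{"translation":[0,0,-0.045],"turn":[0,0,0]},{"translation":[0,0,-0.045],"turn":[0,0,0]}]'
python3 - <<'E'
from h import *
g=shot("wrist","w12");print(state()["tool_pos"]);cv2.imwrite("pics/w12b.png",cv2.resize(g["frame"],(800,600)))
shot("side","side2");shot("scene","scene2")
for n in("side","scene"):
    d=cv2.absdiff(cv2.imread(f"pics/{n}1.png"),cv2.imread(f"pics/{n}2.png")).max(2)
    print(n,"open region diff",d[175:225,205:240].max(),d[200:310,130:270].max())
E
```

```text
t: 27.8
tool_pos: [588.2, -169.7, 78.3]
tcp_rot: [-90.0, 0.0, -0.2]
ft_force: [-0.4, 0.1, -0.2]
opening: 59.8
t: 28.22
tool_pos: [587.8, -169.6, 229.8]
tcp_rot: [-90.0, 0.0, -0.2]
ft_force: [1.1, -0.3, 0.1]
opening: 59.7
t: 28.63
tool_pos: [589.6, -217.1, 334.0]
tcp_rot: [-90.1, -0.5, 0.1]
ft_force: [0.5, 0.3, 0.8]
opening: 59.7
t: 29.05
tool_pos: [588.0, -263.7, 328.0]
tcp_rot: [-89.9, 0.0, -0.1]
ft_force: [0.2, 0.0, -0.2]
opening: 59.7
[ 588.02561374 -263.45066665  328.2929985 ]
side open region diff 14 201
scene open region diff 18 194
```

View pics/w12b.png

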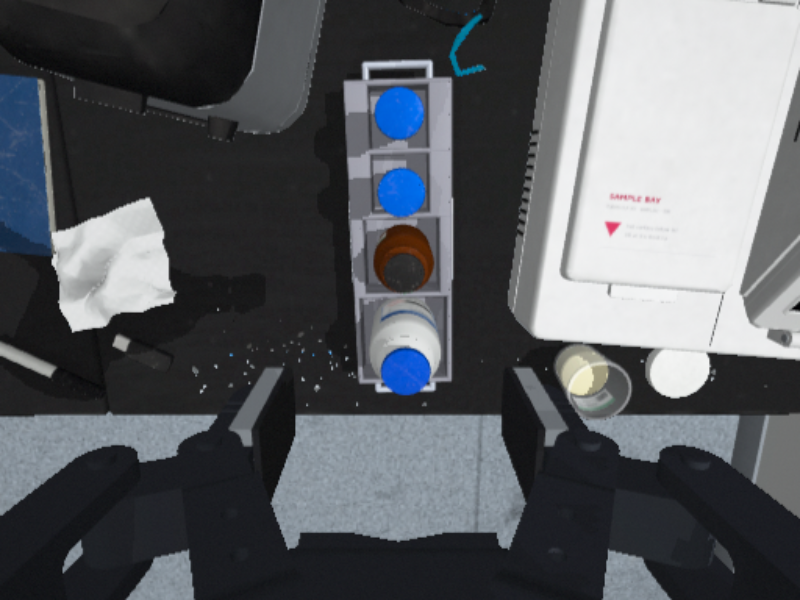

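All four stand in their bays: tube caps (399,113) and (401,192), amber cap (406,270), white cap (405,371). One last numeric check of the positions and the slim tubes.

```bash
python3 - <<'E'
from h import *
g=dict(np.load("w12.npz"));a=np.radians(1.29);Rm=np.array([[np.cos(a),-np.sin(a)],[np.sin(a),np.cos(a)]])
for n,u,v,z in(("S2",399,113,123),("S1",401,192,123),("amber",406,270,101),("white",405,372,119)):
    p=cast(g,u*.64,v*.64,z);print(n,p,np.round(Rm.T@(p-[591.5,-268.4]),1))
for n,pts in(("side",((233,259),(215,285))),("scene",((195,229),(172,242)))):
    A,B=(cv2.imread(f"pics/{n}{i}.png") for i in(1,2))
    for x,y in pts:
        t=A[y-6:y+7,x-5:x+6];r=cv2.matchTemplate(B[y-16:y+17,x-15:x+16],t,cv2.TM_CCOEFF_NORMED)
        _,m,_,l=cv2.minMaxLoc(r);print(n,(x,y),round(m,3),"shift",(l[0]-10,l[1]-10))
print(np.round(state()["qvel"],2),state()["t"])
E
```

```text
S2 [ 589.4 -172.6] [ 0.1 95.8]
S1 [ 590.6 -221.5] [ 0.2 46.9]
amber [ 594.3 -278.8] [  2.6 -10.5]
white [ 593.4 -350.8] [  0.  -82.4]
side (233, 259) 0.39 shift (0, 0)
side (215, 285) 0.491 shift (0, 0)
scene (195, 229) 0.54 shift (-3, 10)
scene (172, 242) 0.644 shift (0, 0)
[-0.07 -0.08 -0.14 -0.1  -0.03 -0.15] 29.2
```

```bash
python3 - <<'E'
from h import *
for n,pts in(("side",((233,265),(216,292),(227,222))),("scene",((196,235),(173,249),(220,192)))):
    A,B=(cv2.cvtColor(cv2.imread(f"pics/{n}{i}.png"),cv2.COLOR_BGR2HSV)[...,1] for i in(1,2))
    for x,y in pts:
        t=A[y-6:y+7,x-5:x+6];r=cv2.matchTemplate(B[y-14:y+15,x-13:x+14],t,cv2.TM_CCOEFF_NORMED)
        _,m,_,l=cv2.minMaxLoc(r);print(n,(x,y),round(m,3),"shift",(l[0]-8,l[1]-8))
A=cv2.imread("pics/side1.png");B=cv2.imread("pics/side2.png")
for x,y in((233,265),(216,292)):
    for I in(A,B):print("\n".join(" ".join("%3d"%q for q in r) for r in cv2.cvtColor(I,6)[y-12:y+10:2,x-10:x+11:2]),"\n")
E
```

```text
side (233, 265) 0.998 shift (0, 0)
side (216, 292) 0.999 shift (0, 0)
side (227, 222) 0.529 shift (3, -3)
scene (196, 235) 0.925 shift (0, 0)
scene (173, 249) 0.998 shift (0, 0)
scene (220, 192) 0.212 shift (7, -4)
162 186 187 182 145  74  58  56  62  56  72
156 189 190 153 148  79  56  61  64  72  87
125 171 183 143  99  88  77  64  57  71  85
 86 101 101  92  98  97  84  58  57  68  96
 96  92 100  82  94  95  68  48  56  77  94
 98 121  97  86  69  61  72  49  44  62  93
 88  93  96 104 146 161 157  64  57  82  95
 87  93  99 102 157 169 167 103  97 100  91
 98  97  97  96 155 175 164  99  96  88  92
 98  94  96  91 146 186 155  74  58  62  55
 64  85  91  91 134 181 145  66  63  59  47 

 30  35  68  84  85  96  96  96  98  83  73
 31  53  85  86  87  95  98 102  97  80  86
 70  86  87  89  91  90  95 105 100  92  90
 92  98  99  93  99  97  83  97  95  98  93
 87  87  98  84  97  92  70  56  65  79  97
 95  87  96  86  67  65  77  85  87  84  98
 95  94  95 105 146 165 159  89  88  94 100
 96  92  98 100 156 172 169 104 102  93  95
101 100  99  99 153 175 168  97  92  90  91
 97
[... 356 characters left out ...]
96  97 104 154 166 164 104  91  90  85
 97 100 102 103 155 171 162  89  84  90  89
 98 100  98 100 142 188 158  90  51  58  60
100  96  95  94 137 188 160  96  53  51  50
 90  98  90  91  98 132 116  65  55  52  56 

 94  90  91  92  96  94  90  92  91  86  65
 73  95  96  92  84  87  85  89  89  92  79
 88  95  92  89  89  90  83  85  84  91  96
102 103  99  96  90  86  73  71  96  94  94
102 101  97  83  89  78  53  89  95  93  94
 96 102  92  81  69  76 121  95  90  92  97
 97  99  94 106 154 166 165 108 100  98  97
 97  98  95 104 154 168 165  94  89  95  93
 98  98  97  99 144 186 156  97  60  61  64
 97 101  96  92 137 186 162 100  61  59  55
 91  98  90  87  98 129 117  70  62  60  55
```

The slim tubes haven't moved (match 0.998, shift 0), and the open bottle's region differs by only 14–18 grey levels between the first and last pictures. Its saturation match is just noise on a white object. Handing in.

```bash
python3 -c "
from rig import *
print(sign_off())"
```

```text
the job is handed in; nothing more can be done
None
```

I packed the carrier and handed the job in after about 29 s of robot time. The capped white bottle is in the large bay, the brown bottle in the middle one, and a wide tube in each small bay. All four are released, and the arm is clear above them.

**Positions:** in the last wrist picture each cap was within 3 mm of its bay centre (carrier frame). All four looked upright on the bay floors; floor height was judged only from the lowering heights and the contact force.

| Vessel | Error from bay centre, x / y (mm) |
|---|---|
| White bottle | 0 / +2.1 |
| Brown bottle | +2.6 / +1.0 |
| Tube in the inner small bay (y = +47.5) | +0.2 / −0.6 |
| Tube in the end small bay (y = +98.5) | +0.1 / −2.7 |

**Things to leave alone:** both slim tubes show no shift in either fixed camera (saturation match 0.93–0.999). The open bottle's image region differs by no more than 18 grey levels from the start, so it has not moved.

**Checks that disagreed:**
- A first colour match on the slim tubes was poor (0.39–0.64, one false shift). The wide tubes and shadows around them had changed, so I repeated it on saturation.
- The saturation match on the open bottle failed (0.21 and 0.53). A white bottle has almost no saturation to match, so I relied on the direct image difference instead.

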